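# Sweep the offcuts back from the bench edge

## Robot

A 6-joint arm with a two-finger parallel gripper is mounted at the origin on a cart in front of the work surface, level with it; the furniture and walls round the work are solid. World frame = base frame: x ahead of the robot, y to its left, z up, the work surface at z = 0. Lengths are in m, angles in degrees, forces in N, time in s.
With the tool pointing down it reaches from about 0.225 to 0.875 m from the base axis. Payload 3.4 kg.
Tool frame: the origin (TCP) lies at the centre of the arm's flange, where the gripper is bolted on; the fingertips stand 173 mm ahead of it and the grasp point (between the pads) lies 155 mm ahead of it; z points along the fingers, y is the line along which they close (so a half turn about z gives the same grasp; the last joint's range is limited). The gripper opens to 85 mm and grips with 20 to 120 N. Pads are 22 mm wide; open, the fingers measure 114 mm over their backs; the gripper's body (76 mm by 85 mm) begins 54 mm behind the grasp point. The pads swing forward as they close: fully open they stand 13 mm farther back than shut.
Start: joints at [56.322, 15.808, 86.224, -0, 77.962, -6.933], TCP at [0.259, 0.513, 0.405] pointing down, gripper open.
Joint ranges: [-165.64, 165.64], [-43.16, 119.46], [12.63, 154.43], [-67.54, 247.53], [6.08, 155.33], [-154.97, 154.97]. Speed limits (degrees/s): [147.25, 147.25, 180, 180, 180, 180].

## Interface

Orientations are given as a 3x3 rotation matrix whose columns are the frame's x, y, z axes.
In Python, from workcell import manip, ik, eyes gives the robot as it stands. Calls block until the motion is done:
- manip.move_ptp(position, orientation): joint-space move of the TCP to a pose.
- manip.move_linear(position, ori=None, velocity=0.15, until_force=None): straight line of the TCP; ori=None keeps the orientation; velocity is the mean speed in m/s. With until_force (N) it stops when the force on the tool has changed by that much, and returns True; else False.
- manip.move_j(angles): joint-space move.
- manip.release() and manip.gripper_close(strength=None): open the fingers fully, or close them until they stop; strength is the grip in N (None keeps the last).
- manip.sleep(seconds).
- ik(position, orientation): joint angles nearest the present ones, or None.
- manip.read_state(): the state.
- eyes.snapshot(name): name is "side" or "top" or "wrist"; returns the picture (420x560x3 uint8, red, green, blue); there is no depth.
- eyes.calibration(name): a dict with "fovy" (degrees; the focal length in pixels is half the picture's height over the tangent of half this angle, whatever the lens; pixels are square), "cx", "cy" (the principal point, pixels), "rvec" (rotation vector, rad) and "tvec" (3), from world to camera coordinates, as OpenCV has them. Camera axes: x right, y down, z forward; pixel columns grow to the right and rows downward; lengths in m; the calibration is good to about 2 mm. A picture is of the moment at which its call begins: read the wrist's pose just before it. calibration takes no time and is no camera call; for the wrist camera it gives the pose at the moment of the call.
A pose or a line that the arm cannot do raises manip.IKError and nothing moves.
- manip.job_done(): hands the job in; it is judged then, once.
The state is a dict: "time": time; "joint_pos": joint angles; "qvel": joint speeds; "effort": joint torques, N m; "ee_pos": TCP position; "tcp_rot": TCP orientation; "contact_force": force on the tool from outside, world axes, zero at the start; "moment": the same for the moment, N m; "gripper_width": opening from 0.0 (shut) to 1.0 (fully open); "grip_force": force on a finger pad.
Only numpy, scipy, OpenCV 4.12 (cv2) and the standard library are available. Lean on these libraries where they do the work, as an engineer would, in place of code of your own. Each camera call takes 0.05 s, during which the arm holds its last target. There are 200 camera calls.

## Task

Clear the front edge of the bench: with your fingertips, sweep the three wooden offcuts that lie in a row along it - a pale square one, a dark brown one and a thin blackish one - away from you into the scrap bay fenced with dark battens, until the middle of each is past the red line. Only slide them: do not pick them up, tip them over or stack them; they end lying flat on the bench inside the fence. Leave the small white charger in the row, and the cork sanding block and the wire brush to the right, where they are.

Things in the scene. Friction and masses are not known exactly. Their poses are not given: they have to be found in the camera images.
- scrap_bay: scrap bay: a wide U-shaped fence of dark battens 12 mm thick and 22 mm high, fixed to the bench, open towards the robot, no floor or sill (its floor is the bench top, z = 0). Origin on the bench at the middle of the flat red line (6 mm wide, along y) across its open front; x points into the bay, y left, z up. Inner face of the back batten at x = +43 mm, of the side battens at y = +/-150 mm
- pale_offcut_mid (a point): pale square wooden offcut, 50 x 50 x 25 mm (its own x, y, z), loose, lying flat on the bench in the row; this point is its centre, half-way up (12.5 mm above the bench), with the offcut's own axes, z up
- brown_offcut_mid (a point): dark brown wooden offcut, 32 x 62 x 20 mm (its own x, y, z), loose, lying flat on the bench in the row; this point is its centre, half-way up (10 mm above the bench), with the offcut's own axes, z up
- black_offcut_mid (a point): blackish, thinnest wooden offcut, 25 x 60 x 14 mm (its own x, y, z), loose, lying flat on the bench in the row; this point is its centre, half-way up (7 mm above the bench), with the offcut's own axes, z up
- pale_offcut: the pale offcut again; origin at the middle of its underside. The three offcuts and the charger start in one row, in any order, their centres about 30 mm on the robot's side of the red line and about 72 mm apart (in the bay's frame y about -108, -36, 36, 108 mm), each turned up to 0.2 rad from the bay's axes
- brown_offcut: the brown offcut again; origin at the middle of its underside
- black_offcut: the blackish offcut again; origin at the middle of its underside
- charger: small white charger block, 28 x 40 x 24 mm, loose on the bench, in the row with the offcuts; origin at the middle of its underside; stays where it is
- cork_block: cork sanding block, 46 x 86 x 27 mm, loose on the bench, to the right of the bay; origin at the middle of its underside; stays where it is
- brush: brass wire brush with a wooden handle, 16 x 146 x 21 mm (long in y), loose on the bench, right of and beyond the bay; origin at the middle of its underside; stays where it is
- flex_shaft: fixed tool cable that hangs over the bench behind the bay, an obstacle for the hand: with its grey handpiece on a rest it runs from left to right at world x = 0.485 to 0.52 m, z = 0.13 to 0.17 m, from y = -0.04 to -0.42 m, and climbs farther right. A hand that points straight down and works at x up to 0.43 m stays clear of it. The bench's front edge is at x = 0.332 m

How it is judged:
By the outcome, as a careful person would: the job done as asked, in the order asked, and still so for the second after the job is handed in, with the robot touching nothing.
It also fails if it takes over 38 s, if anything falls off the work surface, if the arm or the gripper's body presses on something with over 40 N, if the wrist force passes 120 N, or if a joint passes its speed limit or range.

## Working session

There is one attempt and no reset: what is moved stays moved. The work goes in short steps, each a Python script; the robot and the scene stay as the last script left them, time stands still between calls to the robot, and variables do not carry over. Pictures are saved under pics/ and viewed, at most 10 in all, crops included, and the job is handed in when it is done.

```bash
mkdir -p pics; ls; python3 - <<'E'
from workcell import manip, ik, eyes
import cv2
for n in ("top","side"):
    cv2.imwrite(f"pics/{n}0.png",eyes.snapshot(n)[:,:,::-1]); print(n,eyes.calibration(n))
print(manip.read_state()["time"])
E
```

```text
pics
top {'fovy': 52.775942164800696, 'cx': 279.0039608800716, 'cy': 211.53776618159785, 'rvec': array([ 2.20288854, -1.99282932,  0.22467628]), 'tvec': array([-0.39780632,  0.46407875,  0.85131228])}
side {'fovy': 47.66184381073547, 'cx': 287.1817557857613, 'cy': 207.47634710691167, 'rvec': array([ 0.03837754,  2.8581708 , -1.26529646]), 'tvec': array([0.48475304, 0.29953698, 0.72701344])}
0.1
```

View pics/top0.png

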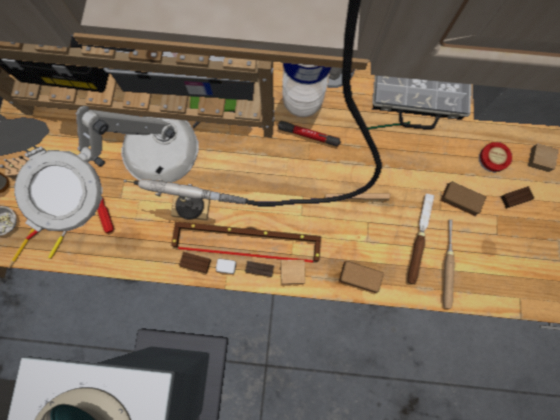

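View pics/side0.png

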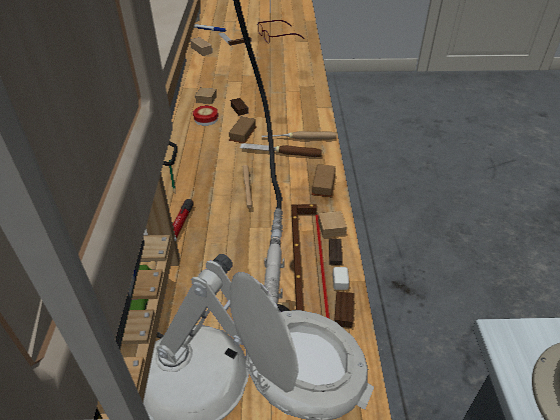

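The row, left to right in the top view, is brown (195,263), charger (226,267), black (260,269) and pale (292,272). The cork block is at (361,277). I'll crop for corners.

```bash
cat > h.py <<'E'
import numpy as np, cv2
from workcell import manip, ik, eyes
def cam(n):
    c=eyes.calibration(n); R=cv2.Rodrigues(c["rvec"])[0]
    f=210/np.tan(np.radians(c["fovy"]/2)); K=np.array([[f,0,c["cx"]],[0,f,c["cy"]],[0,0,1]])
    return K,R,np.array(c["tvec"]).ravel()
def back(C,px,z):
    K,R,t=C; d=R.T@np.linalg.inv(K)@np.array([px[0],px[1],1.]); o=-R.T@t
    return o+d*(z-o[2])/d[2]
E
python3 - <<'E'
from h import *
im=cv2.imread("pics/top0.png"); C=cam("top")
cv2.imwrite("pics/crop.png",cv2.resize(im[205:300,160:395],None,fx=3.4,fy=3.4,interpolation=cv2.INTER_CUBIC))
for n,p,z in [("brown",(195,263),.02),("chg",(226,266),.024),("black",(260,269),.014),("pale",(292,271),.025),("redL",(176,246),0),("redR",(318,261),0),("cork",(361,277),.027)]:
    print(n,back(C,p,z).round(4))
E
```

```text
brown [ 0.3776 -0.1802  0.02  ]
chg [ 0.3776 -0.2479  0.024 ]
black [ 0.3793 -0.3205  0.014 ]
pale [ 0.381  -0.3895  0.025 ]
redL [ 0.4123 -0.1288  0.    ]
redR [ 0.4107 -0.445   0.    ]
cork [ 0.3828 -0.5363  0.027 ]
```

View pics/crop.png

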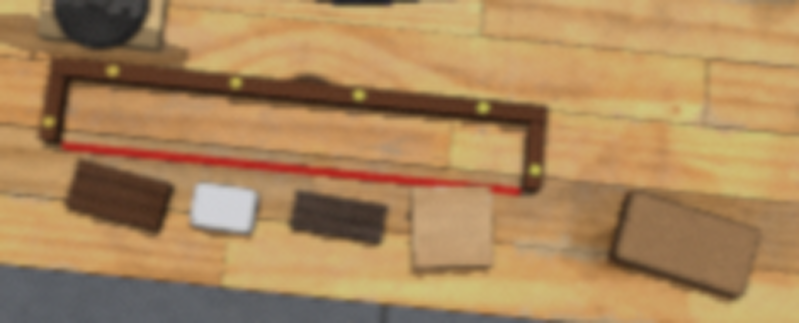

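The crop shows clear corners for all of the tops. I'll compute poses from them and plan pushes with shut fingers, turned flat to each near face.

```bash
cat >> h.py <<'E'
def ct(n,pts,z):
    C=cam(n); return np.array([back(C,np.array(p),z) for p in pts])[:,:2]
def down(yaw):  # tool y = world y turned by yaw (sign free by half turn)
    c,s=np.cos(yaw),np.sin(yaw); return np.array([[c,s,0],[s,-c,0],[0,0,-1.]])
E
python3 - <<'E'
from h import *
cr=lambda P:[((x+.5)/3.4-.5+160,(y+.5)/3.4-.5+205) for x,y in P]
O=dict(brown=([(82,162),(172,185),(158,233),(66,207)],.02),chg=([(196,184),(257,187),(254,234),(191,228)],.024),
black=([(297,192),(386,207),(380,243),(291,226)],.014),pale=([(413,188),(491,187),(492,266),(413,269)],.025),cork=([(628,192),(759,232),(740,297),(616,260)],.027))
r=ct("top",cr([(62,147),(522,190)]),0); d=r[0]-r[1]; by=np.arctan2(-d[0],d[1]); print("bay",r.mean(0),by,np.hypot(*d))
for k,(P,z) in O.items():
    w=ct("top",cr(P),z); a=(w[0]+w[3]-w[1]-w[2]); yaw=np.arctan2(-a[0],a[1]); m=w.mean(0)
    e=m-r.mean(0); c,s=np.cos(by),np.sin(by)
    print(k,m.round(4),"yaw",yaw.round(3),"bay",np.round([c*e[0]+s*e[1],-s*e[0]+c*e[1]],4),"len",np.hypot(*a)/2)
for p,yw in [((.2,.3,.42),0),((.36,0,.42),0),((.335,-.39,.25),0),((.335,-.18,.18),0)]:
    for f in (0,np.pi):
        q=ik(p,down(yw+f)); print(p,f,None if q is None else np.round(q,1))
E
```

```text
bay [ 0.40960127 -0.28400442] 0.00678129763836663 0.30076191113826706
brown [ 0.3787 -0.1796] yaw -0.16 bay [-0.0302  0.1046] len 0.06028626124999946
chg [ 0.3778 -0.2472] yaw 0.028 bay [-0.0316  0.037 ] len 0.03919080984994452
black [ 0.3803 -0.3187] yaw -0.077 bay [-0.0295 -0.0345] len 0.05756478258718528
pale [ 0.3801 -0.391 ] yaw 0.125 bay [-0.0302 -0.1068] len 0.0492616211819372
cork [ 0.3835 -0.5369] yaw -0.194 bay [-0.0278 -0.2527] len 0.08216383321258341
(0.2, 0.3, 0.42) 0 [ 45.2  -3.9 106.9  -0.   76.9 135.2]
(0.2, 0.3, 0.42) 3.141592653589793 [ 45.2  -3.9 106.9  -0.   76.9 -44.8]
(0.36, 0, 0.42) 0 [-11.1  -3.9 107.   -0.   77.   78.9]
(0.36, 0, 0.42) 3.141592653589793 [ -11.1   -3.9  107.    -0.    77.  -101.1]
(0.335, -0.39, 0.25) 0 [-57.1  18.6 106.7  -0.   54.7  32.9]
(0.335, -0.39, 0.25) 3.141592653589793 [ -57.1   18.6  106.7   -0.    54.7 -147.1]
(0.335, -0.18, 0.18) 0 [-38.8  15.5 127.4  -0.   37.1  51.2]
(0.335, -0.18, 0.18) 3.141592653589793 [ -38.8   15.5  127.4   -0.    37.1 -128.8]
```

```bash
cat >> h.py <<'E'
HX=.011
def push(m,yaw,half,target,z=.178,slow=.06):
    """m: centre xy, yaw, half depth along push; target: centre x world"""
    R=down(yaw); n=np.array([np.cos(yaw),np.sin(yaw)])
    c=np.array(m)-n*(half+HX)                 # finger centre at contact
    s=c-n*.012
    manip.move_ptp([s[0],s[1],.25],R)
    manip.move_linear([s[0],s[1],z+.02],velocity=.15)
    hit=manip.move_linear([s[0],s[1],z],velocity=.04,until_force=6)
    p=manip.read_state()["ee_pos"]; print("down",hit,np.round(p,4))
    zz=p[2]+.002 if hit else z
    if hit: manip.move_linear([s[0],s[1],zz],velocity=.04)
    e=c+np.array([target-m[0],0])
    manip.move_linear([c[0],c[1],zz],velocity=.08)
    manip.move_linear([e[0],e[1],zz],velocity=slow)
    st=manip.read_state(); print("end",np.round(st["ee_pos"],4),"F",np.round(st["contact_force"],1),"t",st["time"])
    b=e-n*.012
    manip.move_linear([b[0],b[1],zz],velocity=.1)
    manip.move_linear([b[0],b[1],.23],velocity=.2)
E
python3 - <<'E'
from h import *
manip.gripper_close(20)
manip.move_ptp([.2,.3,.42],down(0)); manip.move_ptp([.36,0,.42],down(0))
push((.3801,-.391),.125,.025,.4096+.010)
cv2.imwrite("pics/top1.png",cv2.resize(eyes.snapshot("top")[205:300,160:395,::-1],None,fx=3.4,fy=3.4,interpolation=cv2.INTER_CUBIC))
cv2.imwrite("pics/w1.png",eyes.snapshot("wrist")[:,:,::-1])
print(manip.read_state()["time"])
E
```

```text
down False [ 0.3325 -0.397   0.1778]
end [ 0.3839 -0.3954  0.1779] F [-1.   0.5  0.2] t 8.125
8.9
```

View pics/top1.png

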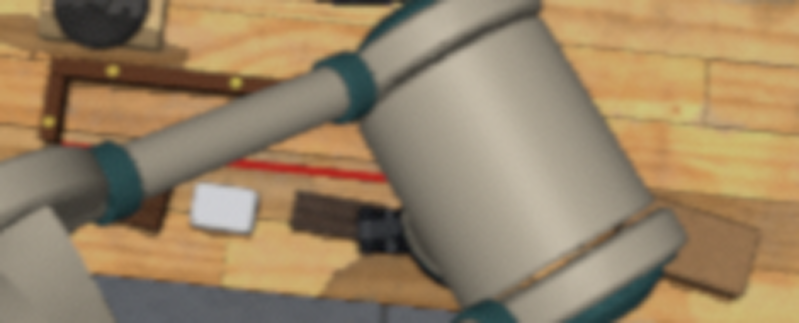

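View pics/w1.png

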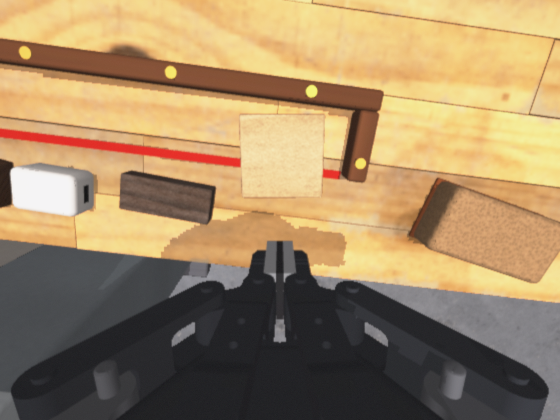

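The top view is blocked by the arm. The wrist view shows pale centred at (282,155), straddling the red line (240,163)–(340,175). I'll compute how far past it lies.

```bash
python3 - <<'E'
from h import *
pl=ct("wrist",[(240,114),(323,114),(323,196),(243,198)],.025)
r=ct("wrist",[(0,133),(340,175)],0); print(pl.round(4),pl.mean(0),r)
d=r[1]-r[0]; n=np.array([-d[1],d[0]])/np.hypot(*d); n*=np.sign(n[0]); print("past line",(pl.mean(0)-r[0])@n, "chg",ct("wrist",[(52,190)],.02),"black",ct("wrist",[(167,194)],.014))
E
```

```text
[[ 0.4417 -0.3654]
 [ 0.4476 -0.4125]
 [ 0.3999 -0.4205]
 [ 0.3925 -0.3716]] [ 0.42039845 -0.39250203] [[ 0.40999016 -0.2044192 ]
 [ 0.4103396  -0.43430645]]
past line 0.010122386201319993 chg [[ 0.38123271 -0.25075136]] black [[ 0.38591576 -0.32079434]]
```

Pale is 10 mm past the line, as planned. Next come brown and black.

```bash
python3 - <<'E'
from h import *
push((.3787,-.1796),-.16,.016,.4096+.014)
cv2.imwrite("pics/w2.png",eyes.snapshot("wrist")[:,:,::-1])
push((.3803,-.3187),-.077,.0125,.4096+.014)
manip.move_ptp([.30,-.27,.36],down(0))
cv2.imwrite("pics/w3.png",eyes.snapshot("wrist")[:,:,::-1])
print(manip.read_state()["time"])
E
```

```text
down False [ 0.3402 -0.1734  0.1779]
end [ 0.3967 -0.1751  0.1779] F [-1.3 -0.2 -0. ] t 12.1583
down False [ 0.3449 -0.316   0.1779]
end [ 0.4    -0.3167  0.1779] F [ 0.4 -0.4 -0.8] t 15.8583
17.275
```

View pics/w3.png

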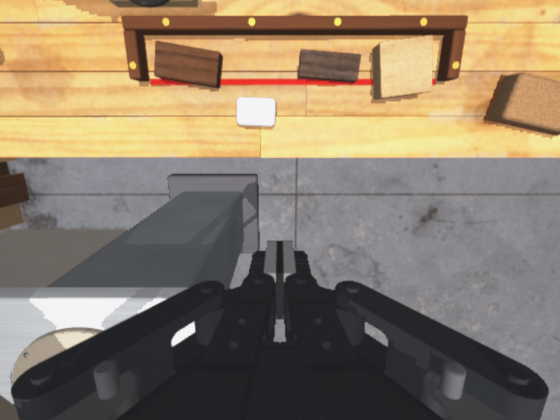

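Wrist view: brown (188,62), black (329,64) and pale (404,66) all lie inside the fence. The charger is untouched at (256,110). I'll check the margins numerically.

```bash
python3 - <<'E'
from h import *
r=ct("wrist",[(150,82),(437,82)],0); print(r)
for k,p,z in [("brown",(188,61),.02),("black",(329,63),.014),("pale",(404,66),.025),("chg",(256,108),.024)]: print(k,ct("wrist",[p],z))
E
```

```text
[[ 0.40983218 -0.13457683]
 [ 0.40961948 -0.4358701 ]]
brown [[ 0.42618278 -0.18205987]]
black [[ 0.42538214 -0.31955783]]
pale [[ 0.42074649 -0.38963107]]
chg [[ 0.38278766 -0.24722981]]
```

All three middles are 11–16 mm past the line, lying flat, and the hand is clear, so I'm handing in.

```bash
python3 -c "
from workcell import manip
print(manip.job_done())"
```

```text
the job is handed in; nothing more can be done
None
```

I swept the pale, brown and black offcuts, in that order, into the scrap bay and handed the job in at about 17 s; their middles measured 11–16 mm past the red line, and the charger, cork block and brush were never touched.

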